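# Trip the drop tray and hold it at its index mark

## Robot

A 7-joint arm with a two-finger parallel gripper is mounted at the origin on the work surface. World frame = base frame: x ahead of the robot, y to its left, z up, the work surface at z = 0. Lengths are in m, angles in rad, forces in N, time in s.
With the tool pointing down it reaches from about 0.35 to 0.9 m from the base axis. Payload 19.9 kg.
Tool frame: the origin (TCP) lies midway between the tips of the shut fingers; the grasp point (between the pads) lies 19 mm behind it; z points along the fingers, y is the line along which they close (so a half turn about z gives the same grasp; the last joint's range is limited). The gripper opens to 85 mm and grips with 20 to 120 N. Pads are 22 mm wide; open, the fingers measure 114 mm over their backs; the gripper's body (76 mm by 85 mm) begins 54 mm behind the grasp point. The pads swing forward as they close: fully open they stand 13 mm farther back than shut.
Start: joints at [1.067, 0.417, -0.01, 1.614, 0.005, 1.111, -0.053], TCP at [0.278, -0.56, 0.231] pointing down, gripper open.
Joint ranges: [-2.81, 2.81], [-0.39, 2.02], [-1.27, 1.25], [0.06, 2.57], [-1.19, 4.33], [0.19, 2], [-2.82, 2.82]. Speed limits (rad/s): [1.89, 1.89, 2.39, 2.39, 3.01, 3.01, 3.01].

## Interface

Orientations are given as a rotation vector (axis times angle).
In Python, from station import ctrl gives the robot as it stands.
- The arm moves only by the tool jog_arm, never from a script. Its argument "rows" is a list of rows, each an object with "fingers": the gripper's target within -1 to 1 (fully open at 1, half-way at 0, shut at -1); "xyz": the shift along the tool's x, y, z in m, a list of three; "delta_rot": the turn, a rotation vector about the tool's x, y, z in degrees, a list of three. A call has 1 to 5 rows; each row is the pose to reach, as a shift and turn from the pose commanded when the call began, along the tool's axes at that moment; what a row does not reach only later rows make up. A row lasts 1/12 s, in which the tool goes at most 41.7 mm and 7.16 degrees, less where a joint would pass 70% of its speed; a pose out of reach is approached as far as the arm can. A call with a gripper value outside its range is refused whole. The fingers move at their own pace and stop on an object; "force" is the grip in N (left out, the last holds). Time passes only in rows, so rows that repeat a pose let the fingers close. It gives the time, the measured TCP pose, the force and the opening at its end, in the units of the state.
- ctrl.sense(): the state, without advancing time (a new reading comes with each control period).
- ctrl.grab_frame(name): name is "scene" or "top" or "wrist"; returns a dict with "frame" (480x640x3 uint8, red, green, blue), "depth" (480x640 float32, m along the optical axis (not along the pixel's ray), 0 where there is no reading), "fx", "fy", "cx", "cy" (pixels), "eye" and "orientation" of the camera in the world. Camera axes: x right, y down, z forward; pixel columns grow to the right and rows downward; lengths in m; the calibration is good to about 2 mm. The wrist camera is an equidistant fisheye: a pixel r from the principal point sees the ray r / f radians off the axis. A picture is of the moment at which its call begins.
- ctrl.job_done(): hands the job in, once; it reports no verdict.
The state is a dict: "t": time; "qpos": joint angles; "dq": joint speeds; "effort": joint torques, N m; "ee_pos": TCP position; "ee_rot": TCP orientation; "contact_force": force on the tool from outside, world axes, zero at the start; "wrist_torque": the same for the moment, N m; "grip_width": finger opening in m.
Only numpy, scipy, OpenCV 4.12 (cv2) and the standard library are available. Lean on these libraries where they do the work, as an engineer would, in place of code of your own. Each camera call takes 0.05 s, during which the arm holds its last target. There are 200 camera calls.

## Task

The funnel is already swung back, and the drop tray has to be set to its chute angle. Press the sprung trip lever fully down so that the tray is unlatched and falls open, then take the tray by its ball-ended handle, swing it up until its pointer lines up with the point of the index clip on the quadrant, and finish still holding the handle there, at rest, because the fitter will tighten the stay while you hold and nothing else keeps the tray up. Leave the index clip as it is set and do not disturb the core box, the rammer and the brass plates.

Things in the scene. Friction and masses are not known exactly. Their poses are not given: they have to be found in the camera images.
- stand: Drop-tray stand, bolted down: green base plate 360 by 310 by 8 mm, pan (rim 36 mm high), tray, and a tin funnel (120 mm across, 276 to 358 mm high) swung back behind the hinge. Origin on the bench under the tray. The tray's hinge axis runs along the stand's y at x +100 mm, z 240 mm; the handle points to -x from it, in the plane y = 0. Trip lever on the +y side, quadrant on the -y side.
- tray (a joint): Angle of the drop tray on its horizontal hinge, rad. 0 = level, latched, as at the start; grows as the handle end goes down; 0.70 = dropped on its rest bar. Steel sheet, 178 by 160 mm, about 0.6 kg with handle, damped: it drops within about 1.5 s when freed and falls whenever let go. Swung up to under 0.1 it meets the catch hook again.
- handle (a point): The tray's handle: round steel bar, 14 mm thick, straight out of the middle of the tray's free edge, with a black ball of 30 mm at its end. Origin on the bar's axis where to grip, 270 mm from the hinge axis, 32 mm short of the ball's centre, 70 mm of free bar towards the tray. x axis along the bar to the hinge, y axis parallel to the hinge. Dropped, it is 66 mm high. 2 to 4 N lift it.
- tray_pointer (a point): Tip of the brass pointed finger that is fixed to the tray's -y side and moves over the outer face of the quadrant (a curved steel strip with black graduations), 150 mm from the hinge axis.
- index (a joint): Angle at which the index clip is clamped on the quadrant, rad, with the same zero, sense and axis as tray: pointer and clip agree when tray equals index. Anywhere from 0.20 to 0.45.
- index_tip (a point): Tip of the brass point of the index clip, a small dark steel block (24 by 20 by 18 mm) with a brass thumb screw, clamped on the outer edge of the quadrant. Its x axis points to the hinge axis, 151 mm away; it touches neither the tray nor the pointer.
- catch (a joint): Angle of the sprung trip lever, rad: 0 = at rest, holding the tray up with its hook; 0.30 = fully down on its stop. The tray is freed at about half stroke; count it fully pressed from 0.27. It springs back when released. Pressing at the pad takes about 3 N at first and 6.5 N at the end.
- catch_pad (a point): Centre of the top face of the trip lever's flat ribbed steel foot plate (46 mm along the stand's x, 42 mm along its y, level at rest), about 175 mm above the bench. Pressed straight down, it travels about 33 mm, on an arc about a pivot 112 mm away in the stand's +x direction, 14 mm below the pad face.
- corebox: Bystander: red-painted aluminium core box half, 160 by 110 by 45 mm, with two steel pins standing 21 mm out of its top. Origin at the middle of its underside.
- rammer: Bystander: hardwood rammer with a steel tip, 275 mm long along its x, 46 mm high, lying on the bench. Origin under the middle of its length.
- plate_a: Bystander: brass rapping plate with three holes, 80 by 50 by 8 mm, lying on the bench. Origin at the middle of its underside.
- plate_b: Bystander: a second brass rapping plate, the same.

How it is judged:
By the outcome, as a careful person would: the job done as asked, in the order asked, and still so for the second after the job is handed in, while the arm keeps its last pose, push and grip.
It also fails if it takes over 50 s, if anything falls off the work surface, if the arm or the gripper's body presses on something with over 40 N, if the wrist force passes 120 N, or if a joint passes its speed limit or range.

## Working session

There is one attempt and no reset: what is moved stays moved. The work goes in short steps, Python scripts to look and compute and a tool call to move; the robot and the scene stay as the last step left them, time stands still between calls to the robot, and variables do not carry over. Pictures are saved under pics/ and viewed, on a budget of 10 in all, crops included, one or two more only if the job needs it, and the job is handed in when it is done.

Besides the shell and the picture viewer there is one more tool, called after "Request:" in YAML: its name, and indented under it one key for each argument. jog_arm: Moves the arm, as the interface text tells. Its arguments: {"type":"object","properties":{"rows":{"type":"array"},"force":{"type":"number"}},"required":["rows"]}

```bash
ls; mkdir -p pics; cat > h.py <<'E'
import numpy as np, cv2
from scipy.spatial.transform import Rotation as R
from station import ctrl
def grab(n,tag):
    f=ctrl.grab_frame(n); cv2.imwrite(f'pics/{tag}.png',f['frame'][:,:,::-1]); np.savez(f'pics/{tag}.npz',**f); return f
def rotm(o):
    o=np.array(o,float)
    if o.shape==(3,3): return o
    return R.from_rotvec(o).as_matrix() if o.size==3 else R.from_quat(o).as_matrix()
def pt(f,u,v,d=None):
    if d is None: d=np.asarray(f['depth'])[int(v),int(u)]
    c=np.array([(u-f['cx'])/f['fx']*d,(v-f['cy'])/f['fy']*d,d])
    return rotm(f['orientation'])@c+np.array(f['eye'])
def cloud(f):
    d=np.asarray(f['depth']);v,u=np.mgrid[:480,:640]
    c=np.stack([(u-f['cx'])/f['fx']*d,(v-f['cy'])/f['fy']*d,d],-1)
    return c@rotm(f['orientation']).T+np.array(f['eye'])
def proj(f,p):
    c=rotm(f['orientation']).T@(np.array(p)-np.array(f['eye'])); return f['cx']+f['fx']*c[0]/c[2],f['cy']+f['fy']*c[1]/c[2]
E
python3 - <<'E'
from h import *
print(ctrl.sense())
for n in('scene','top'):
    f=grab(n,n+'0'); print(n,f['eye'],f['orientation'],f['fx'],f['cx'],f['cy'])
E
```

```text
pics
{'t': 0.0, 'qpos': array([ 1.06748651,  0.41795419, -0.01029789,  1.61417085,  0.00472129,
        1.11068668, -0.05298767]), 'dq': array([ 0.00107702, -0.00059365, -0.00100569, -0.00020847,  0.00184441,
        0.0003025 ,  0.00071921]), 'effort': array([ 1.61194770e-03, -8.64469671e+01,  6.78394195e-01, -4.34901094e+01,
        1.90227886e-02,  7.32477318e-03,  2.66000291e-05]), 'ee_pos': array([ 0.27831129, -0.55923274,  0.23067404]), 'ee_rot': array([-3.05710099e+00, -7.18759477e-01,  5.98004467e-04]), 'contact_force': array([ 0.25156451,  0.19342362, -0.37384991]), 'wrist_torque': array([-0.01468207, -0.02752859,  0.00346374]), 'grip_width': 0.08511357924629928}
scene [ 1.45593133 -0.04775777  1.32533824] [-1.84702601 -1.85805049  0.64588704] 532.8118812594139 315.79700744766 246.665165954684
top [ 0.26845675 -0.07840443  1.63795259] [-2.0824577   2.1447139  -0.20367441] 537.060537245545 319.38529036085 241.9307414924585
```

View pics/scene0.png

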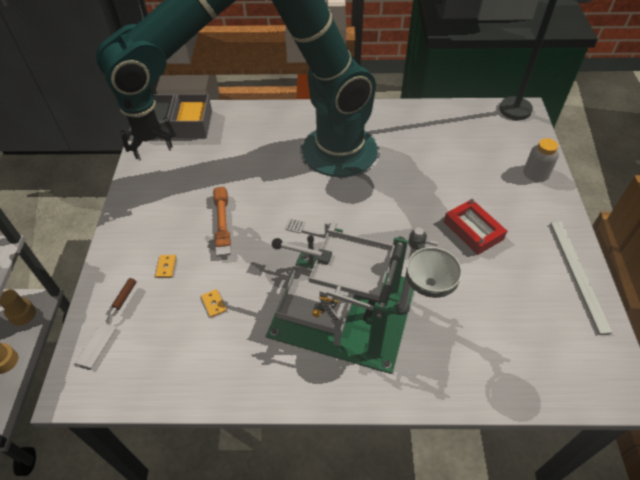

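View pics/top0.png

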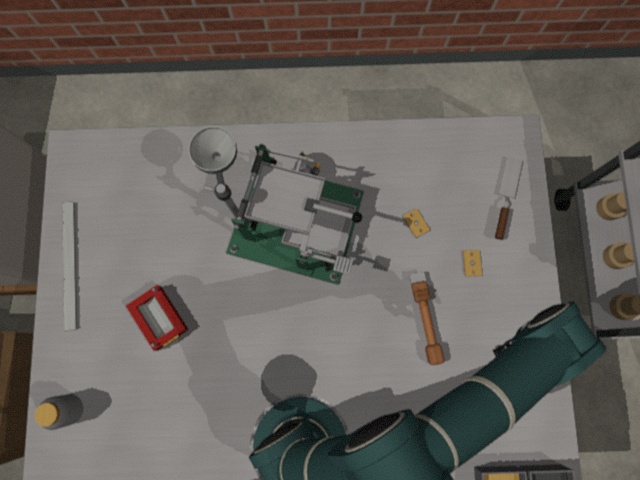

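The scene view shows the stand in the centre: handle ball at (277,243), ribbed pad at (296,225), and quadrant and clip at about (325,305). In the top view, the ball is at (357,217), the pad at (342,264), the brass clip at (313,163), the plate corners at (228,252) and (340,283), and the core box, rammer and plates are well apart from the stand.

```bash
python3 - <<'E'
from h import *
f=dict(np.load('pics/top0.npz')); s=dict(np.load('pics/scene0.npz'))
P=cloud(f)
for n,(u,v) in dict(ball=(357,217),pad=(343,264),c1=(230,250),c2=(338,281),bar=(340,213)).items(): print(n,pt(f,u,v).round(4))
pts=[]
for g in(f,s):
    hsv=cv2.cvtColor(g['frame'],cv2.COLOR_RGB2HSV); C=cloud(g)
    m=(hsv[...,0]>55)&(hsv[...,0]<85)&(hsv[...,1]>100)&(abs(C[...,2]-.008)<.006)&(C[...,0]>.35)&(C[...,0]<.95)&(abs(C[...,1])<.4)
    q=C[m]; pts.append(q); print(len(q),cv2.minAreaRect(q[:,:2].astype(np.float32)))
q=np.vstack(pts); print(cv2.minAreaRect(q[:,:2].astype(np.float32)))
Cs=cloud(s)
for C in(P,Cs):
    m=(abs(C[...,2]-.175)<.006)&(C[...,0]>.4)&(C[...,0]<.6)&(C[...,1]>-.3)&(C[...,1]<-.05); print('pad',m.sum(),np.median(C[m],0),C[m].min(0),C[m].max(0))
print(s['orientation'])
E
```

```text
ball [ 0.6119 -0.1747  0.2535]
pad [ 0.4998 -0.1361  0.1723]
c1 [0.5807 0.2055 0.0043]
c2 [ 0.4741 -0.1254  0.0054]
bar [ 0.6264 -0.1303  0.2454]
1638 ((0.6640865206718445, 0.0010467767715454102), (0.3531605899333954, 0.30300986766815186), 72.66551208496094)
1838 ((0.6933993697166443, 0.07428225129842758), (0.18954981863498688, 0.29903408885002136), 72.94156646728516)
((0.6653656959533691, 0.0001023411750793457), (0.35334694385528564, 0.3059735894203186), 72.41886138916016)
pad 275 [ 0.50204763 -0.1310831   0.17477318] [ 0.47398194 -0.16130277  0.16916255] [ 0.53203203 -0.05113239  0.18095891]
pad 223 [ 0.50382852 -0.13356367  0.1737501 ] [ 0.47139834 -0.16411685  0.16910471] [ 0.53500015 -0.05198375  0.18076798]
[-1.84702601 -1.85805049  0.64588704]
```

```bash
cat >> h.py <<'E'
YAW=np.deg2rad(72.5); O=np.array([.6725,.018,0])
S=R.from_euler('z',YAW).as_matrix()   # stand axes in world
def w(p): return O+S@np.array(p,float)
def st(p): return (np.array(p)-O)@S
def tool(tilt): # tool x=stand x, z down, tilted so that z=(sin,0,-cos) in stand
    c,s=np.cos(tilt),np.sin(tilt)
    return S@np.array([[c,0,s],[0,-1,0],[s,0,-c]])
def goto(p,Rt):
    q=ctrl.sense(); R0=R.from_rotvec(q['ee_rot']).as_matrix()
    dr=np.rad2deg(R.from_matrix(R0.T@Rt).as_rotvec()); dx=R0.T@(np.array(p)-q['ee_pos'])
    print('t',q['t'].__round__(2),'xyz',dx.round(4),'rot',dr.round(2),'rows',max(np.linalg.norm(dx)/.0417,np.linalg.norm(dr)/7.16).round(1)); return q
E
python3 - <<'E'
from h import *
goto([.40,-.25,.30],tool(0)); goto([.5,-.136,.21],tool(0))
f=dict(np.load('pics/top0.npz')); s=dict(np.load('pics/scene0.npz'))
a=cv2.resize(f['frame'][130:300,215:385],(400,400),interpolation=3)
b=cv2.resize(s['frame'][215:375,260:420],(400,400),interpolation=3)
cv2.imwrite('pics/crop0.png',np.hstack([a,b])[:,:,::-1])
E
```

```text
t 0.1 xyz [ 0.2467 -0.2227 -0.0691] rot [-6.000e-02 -2.000e-02 -4.604e+01] rows 8.1
t 0.1 xyz [ 0.3871 -0.2802  0.021 ] rot [-6.000e-02 -2.000e-02 -4.604e+01] rows 11.5
```

View pics/crop0.png

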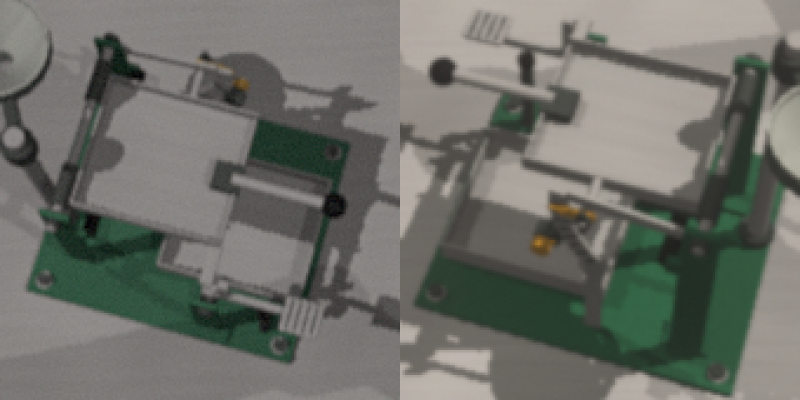

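The crops show the ribbed pad at the free-edge corner, top px (343,264). The clip's dark block and brass screw hang below the pointer on the far side. I'll move toward the pad.

Request:
jog_arm:
  rows:
    - {"fingers": -1, "xyz": [0.03, -0.027, -0.008], "delta_rot": [0, 0, -7]}
    - {"fingers": -1, "xyz": [0.06, -0.054, -0.017], "delta_rot": [0, 0, -14]}
    - {"fingers": -1, "xyz": [0.09, -0.081, -0.025], "delta_rot": [0, 0, -21]}
    - {"fingers": -1, "xyz": [0.12, -0.108, -0.034], "delta_rot": [0, 0, -28]}
    - {"fingers": -1, "xyz": [0.15, -0.135, -0.042], "delta_rot": [0, 0, -35]}
  force: 60

```text
t: 0.52
ee_pos: [0.3528, -0.3699, 0.2735]
ee_rot: [-2.695, -1.613, 0.001]
contact_force: [1.9, 0.3, 0.1]
grip_width: 0.0253
```

```bash
python3 - <<'E'
from h import *
q=goto([.5,-.136,.225],tool(0)); print(q['ee_pos'],q['grip_width'])
f=grab('wrist','w0'); print(f['eye'],f['orientation'],f['fx'],f['cx'],f['cy']); Q=rotm(f['orientation']); print(Q, R.from_rotvec(q['ee_rot']).as_matrix().T@(np.array(f['eye'])-q['ee_pos']))
E
```

```text
t 0.52 xyz [0.2757 0.0192 0.0484] rot [-3.00e-02  1.00e-02 -1.07e+01] rows 6.7
[ 0.35279135 -0.36986268  0.27350602] 0.025251263712253655
[ 0.3846699  -0.30966517  0.4166667 ] [ 2.79313414 -0.70120481 -0.09538828] 371.64829954431775 318.38451553744835 237.37987048020545
[[ 8.81393587e-01 -4.55347847e-01 -1.25712697e-01]
 [-4.72382370e-01 -8.49885415e-01 -2.33558727e-01]
 [-4.90924132e-04  2.65241626e-01 -9.64181850e-01]] [ 0.06808326 -0.00041483 -0.14317632]
```

View pics/w0.png

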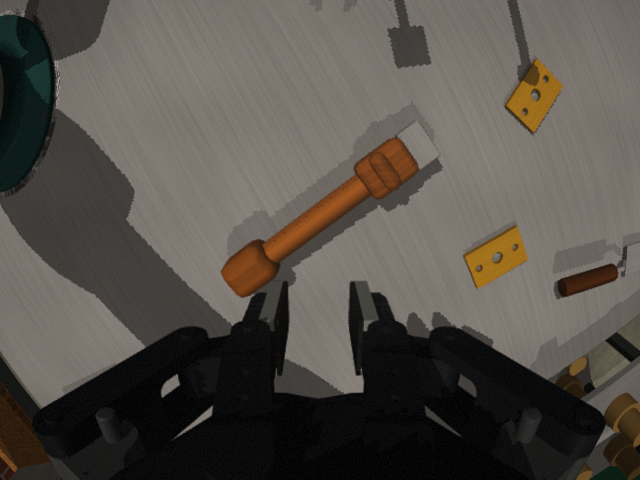

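The wrist view looks forward past the fingers: rammer in the middle at (320,220), brass plates at (497,257) and (535,95). All are well below and clear. Going on to above the pad.

Request:
jog_arm:
  rows:
    - {"fingers": -1, "xyz": [0.04, 0.003, 0], "delta_rot": [0, 0, -4]}
    - {"fingers": -1, "xyz": [0.08, 0.006, 0], "delta_rot": [0, 0, -8]}
    - {"fingers": -1, "xyz": [0.12, 0.008, 0.01], "delta_rot": [0, 0, -10.7]}
    - {"fingers": -1, "xyz": [0.16, 0.011, 0.02], "delta_rot": [0, 0, -10.7]}
    - {"fingers": -1, "xyz": [0.2, 0.014, 0.03], "delta_rot": [0, 0, -10.7]}

```text
t: 0.98
ee_pos: [0.461, -0.2011, 0.243]
ee_rot: [2.539, 1.85, 0.0]
contact_force: [1.0, -1.5, 0.2]
grip_width: -0.0001
```

```bash
cat >> h.py <<'E'
def wcloud(f):
    d=np.asarray(f['depth'],float);v,u=np.mgrid[:480,:640]; x=u-f['cx'];y=v-f['cy']; r=np.hypot(x,y)+1e-9; th=r/f['fx']
    k=np.tan(th)*d/r
    return np.stack([x*k,y*k,d],-1)@rotm(f['orientation']).T+np.array(f['eye'])
E
python3 - <<'E'
from h import *
f=grab('wrist','w1'); C=wcloud(f)
m=(abs(C[...,2]-.175)<.008)&(np.hypot(C[...,0]-.5,C[...,1]+.136)<.045); q=C[m]
c=cv2.minAreaRect(q[:,:2].astype(np.float32)); print(m.sum(),q.mean(0),c,np.median(q[:,2]))
q=goto([.5,-.136,.2],tool(0)); print(q['ee_pos'],q['grip_width'],q['contact_force'])
E
```

```text
6320 [ 0.49901292 -0.13331489  0.17424106] ((0.5016760230064392, -0.12547355890274048), (0.06873124837875366, 0.04240254685282707), 72.46947479248047) 0.17464278113105436
t 1.03 xyz [0.0658 0.0169 0.0415] rot [-0.06 -0.16  0.07] rows 1.9
[ 0.46418612 -0.1937961   0.24131316] 0.00038026451804890814 [ 1.78017739 12.59574558 -3.34718498]
```

View pics/w1.png

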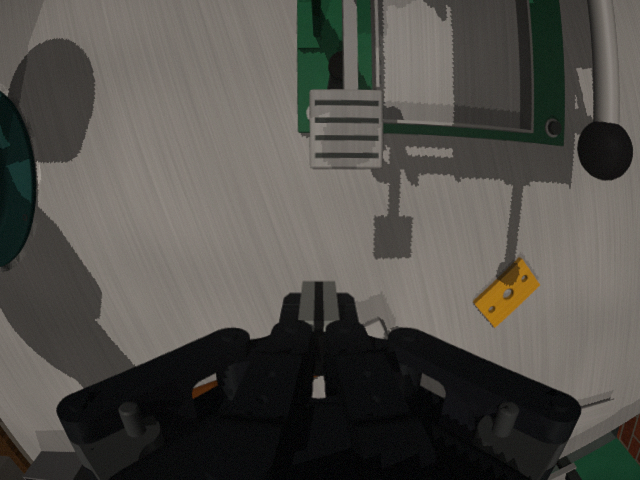

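The wrist view shows the ribbed pad at (346,128) directly ahead of the shut fingers, with the ball at (605,150) well to the side. Pad centre is at (0.498, -0.136, 0.1746) and the yaw is confirmed at 72.5°.

Request:
jog_arm:
  rows:
    - {"fingers": -1, "xyz": [0.03, 0.008, 0], "delta_rot": [0, 0, 0]}
    - {"fingers": -1, "xyz": [0.062, 0.014, 0.01], "delta_rot": [0, 0, 0]}
    - {"fingers": -1, "xyz": [0.064, 0.015, 0.03], "delta_rot": [0, 0, 0]}
    - {"fingers": -1, "xyz": [0.064, 0.015, 0.05], "delta_rot": [0, 0, 0]}
    - {"fingers": -1, "xyz": [0.064, 0.015, 0.058], "delta_rot": [0, 0, 0]}

```text
t: 1.45
ee_pos: [0.4934, -0.1458, 0.1829]
ee_rot: [-2.536, -1.85, 0.003]
contact_force: [-0.1, 0.6, -0.6]
grip_width: 0.0001
```

Request:
jog_arm:
  rows:
    - {"fingers": -1, "xyz": [0, 0, 0.008], "delta_rot": [0, 0, 0]}
    - {"fingers": -1, "xyz": [0, 0, 0.016], "delta_rot": [0, 0, 0]}
    - {"fingers": -1, "xyz": [0, 0, 0.024], "delta_rot": [0, 0, 0]}
    - {"fingers": -1, "xyz": [0, 0, 0.03], "delta_rot": [0, 0, 0]}
    - {"fingers": -1, "xyz": [0, 0, 0.034], "delta_rot": [0, 0, 0]}

```text
t: 1.87
ee_pos: [0.4943, -0.147, 0.151]
ee_rot: [2.539, 1.849, -0.0]
contact_force: [-1.5, -3.3, 5.3]
grip_width: -0.0001
```

Request:
jog_arm:
  rows:
    - {"fingers": -1, "xyz": [0, 0, 0], "delta_rot": [0, 0, 0]}
    - {"fingers": -1, "xyz": [0, 0, 0], "delta_rot": [0, 0, 0]}
    - {"fingers": -1, "xyz": [0, 0, 0], "delta_rot": [0, 0, 0]}

```text
t: 2.12
ee_pos: [0.4945, -0.1468, 0.1517]
ee_rot: [2.539, 1.849, 0.0]
contact_force: [-1.8, -4.4, 3.7]
grip_width: 0.0002
```

Request:
jog_arm:
  rows:
    - {"fingers": -1, "xyz": [0.001, 0, 0.004], "delta_rot": [0, 0, 0]}
    - {"fingers": -1, "xyz": [0.002, 0, 0.008], "delta_rot": [0, 0, 0]}
    - {"fingers": -1, "xyz": [0.002, 0, 0.012], "delta_rot": [0, 0, 0]}
    - {"fingers": -1, "xyz": [0.002, 0, 0.014], "delta_rot": [0, 0, 0]}
    - {"fingers": -1, "xyz": [0.002, 0, 0.014], "delta_rot": [0, 0, 0]}

```text
t: 2.53
ee_pos: [0.4959, -0.1444, 0.1384]
ee_rot: [2.538, 1.85, 0.002]
contact_force: [-8.4, -1.0, 28.1]
grip_width: 0.0001
```

```bash
python3 - <<'E'
from h import *
f=grab('wrist','w2'); q=ctrl.sense(); print(q['ee_pos'],q['contact_force'],st(q['ee_pos']))
f=grab('scene','s1'); a=f['frame'][195:355,240:420]
cv2.imwrite('pics/s1c.png',cv2.resize(a,(800,600),interpolation=3)[:,:,::-1])
E
```

```text
[ 0.49579702 -0.14448414  0.13855207] [-7.67045718 -1.48297922 24.98680249] [-0.20809949  0.1196647   0.13855207]
```

View pics/w2.png

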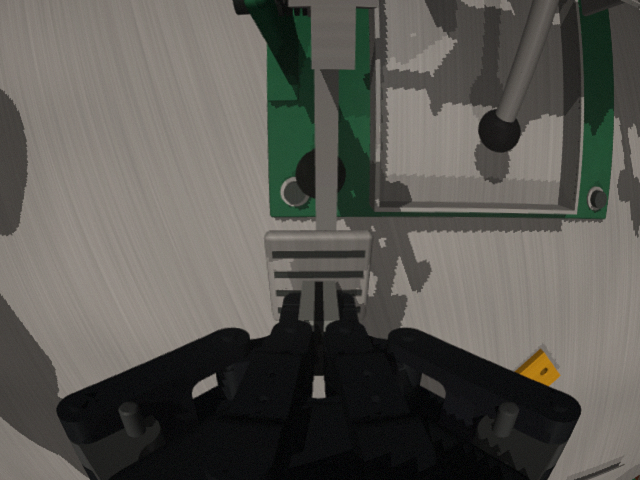

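The wrist view confirms the tray has dropped: the ball is now low over the pan at (500,130). The pad is hard on its stop at 25–28 N, more than the 6.5 N the spring needs. I'll lift off and go to a pre-grasp pose above the handle.

Request:
jog_arm:
  rows:
    - {"fingers": -1, "xyz": [0, 0, -0.02], "delta_rot": [0, 0, 0]}
    - {"fingers": -1, "xyz": [0, 0, -0.045], "delta_rot": [0, 0, 0]}
    - {"fingers": 1, "xyz": [0, 0, -0.075], "delta_rot": [0, 0, 0]}
    - {"fingers": 1, "xyz": [0, 0.01, -0.1], "delta_rot": [0, 0, 0]}
    - {"fingers": 1, "xyz": [0, 0.03, -0.11], "delta_rot": [0, 0, 0]}

```text
t: 3.05
ee_pos: [0.524, -0.1531, 0.251]
ee_rot: [2.536, 1.85, 0.004]
contact_force: [0.1, 0.7, 1.3]
grip_width: 0.0356
```

```bash
python3 - <<'E'
from h import *
f=dict(np.load('pics/w2.npz')); C=wcloud(f)
# ball & bar points in stand frame
X=st(C)
hsv=cv2.cvtColor(f['frame'],cv2.COLOR_RGB2HSV)
print('ball top',X[130,500].round(4)); 
for u,v in((512,95),(525,60),(538,20)): print('bar',X[v,u].round(4))
th=.7;h=np.array([.1-.27*np.cos(th),0,.24-.27*np.sin(th)])
for tilt in(.6,):
    zt=np.array([np.sin(tilt),0,-np.cos(tilt)])
    for back in(.10,0): goto(w(h+zt*(.021-back)),tool(tilt))
print(ctrl.sense()['ee_pos'],ctrl.sense()['contact_force'])
E
```

```text
ball top [-0.1303  0.003   0.0592]
bar [-0.1083  0.0015  0.0723]
bar [-0.0884  0.0006  0.0874]
bar [-0.0684  0.0017  0.1059]
t 3.05 xyz [0.0571 0.0894 0.1201] rot [ 0.3  34.37 -0.21] rows 4.8
t 3.05 xyz [0.1136 0.0888 0.2027] rot [ 0.3  34.37 -0.21] rows 6.0
[ 0.52404454 -0.15308742  0.25103777] [0.14275431 0.69629038 1.31021388]
```

Request:
jog_arm:
  rows:
    - {"fingers": 1, "xyz": [0.011, 0.022, 0.01], "delta_rot": [0, 7, 0]}
    - {"fingers": 1, "xyz": [0.023, 0.044, 0.03], "delta_rot": [0, 14, 0]}
    - {"fingers": 1, "xyz": [0.034, 0.066, 0.06], "delta_rot": [0, 21, 0]}
    - {"fingers": 1, "xyz": [0.046, 0.087, 0.09], "delta_rot": [0, 28, 0]}
    - {"fingers": 1, "xyz": [0.057, 0.087, 0.12], "delta_rot": [0, 34.4, 0]}

```text
t: 3.47
ee_pos: [0.6272, -0.127, 0.1268]
ee_rot: [-2.188, -1.592, -0.688]
contact_force: [0.4, -0.5, -1.1]
grip_width: 0.0855
```

Request:
jog_arm:
  rows:
    - {"fingers": 1, "xyz": [0, 0, 0], "delta_rot": [0, 0, 0]}
    - {"fingers": 1, "xyz": [0, 0, 0], "delta_rot": [0, 0, 0]}

```text
t: 3.63
ee_pos: [0.6224, -0.1263, 0.1255]
ee_rot: [-2.189, -1.59, -0.673]
contact_force: [1.1, 0.6, 0.7]
grip_width: 0.0856
```

```bash
python3 - <<'E'
from h import *
f=grab('wrist','w3'); g=grab('scene','s2')
tilt=.6;th=.7;h=np.array([.1-.27*np.cos(th),.0015,.24-.27*np.sin(th)])
zt=np.array([np.sin(tilt),0,-np.cos(tilt)])
q=goto(w(h+zt*.021),tool(tilt)); print(q['ee_pos'],q['grip_width'],q['qpos'].round(2))
E
```

```text
t 3.73 xyz [0.001  0.0005 0.0992] rot [ 0.28  0.17 -0.1 ] rows 2.4
[ 0.62469108 -0.12550661  0.13018483] 0.08572319711591761 [ 0.82  0.69 -0.56  1.67 -0.32  0.92  0.26]
```

View pics/w3.png

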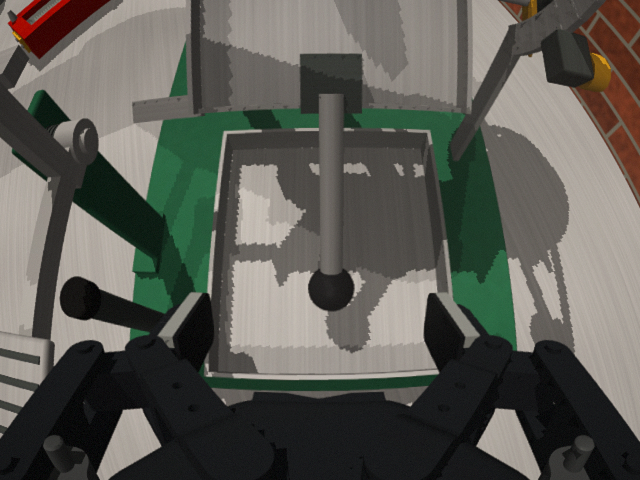

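The wrist view shows the bar at x≈331 between the open fingers, the ball at (330,288), and the index clip at upper right: block (568,60), thumb screw (600,70), brass point near (530,10). I'll advance and close, and measure the clip from this frame.

Request:
jog_arm:
  rows:
    - {"fingers": 1, "xyz": [0, 0, 0.03], "delta_rot": [0, 0, 0]}
    - {"fingers": 1, "xyz": [0, 0, 0.06], "delta_rot": [0, 0, 0]}
    - {"fingers": 1, "xyz": [0, 0, 0.085], "delta_rot": [0, 0, 0]}
    - {"fingers": 1, "xyz": [0, 0, 0.098], "delta_rot": [0, 0, 0]}
    - {"fingers": 1, "xyz": [0, 0, 0.098], "delta_rot": [0, 0, 0]}

```text
t: 4.15
ee_pos: [0.6412, -0.0708, 0.0477]
ee_rot: [-2.186, -1.601, -0.676]
contact_force: [0.4, 0.7, -0.2]
grip_width: 0.0856
```

```bash
python3 - <<'E'
from h import *
q=ctrl.sense(); print(q['ee_pos'],q['contact_force'].round(1))
tilt=.6;th=.7;h=np.array([.1-.27*np.cos(th),.0015,.24-.27*np.sin(th)])
goto(w(h+np.array([np.sin(tilt),0,-np.cos(tilt)])*.021),tool(tilt))
for n,fn in(('w3',wcloud),('s2',cloud),('scene0',cloud)):
    f=dict(np.load(f'pics/{n}.npz')); X=st(fn(f)); hsv=cv2.cvtColor(f['frame'],cv2.COLOR_RGB2HSV)
    m=(hsv[...,0]<28)&(hsv[...,0]>12)&(hsv[...,1]>130)&(hsv[...,2]>60)&(X[...,2]>.1)&(X[...,2]<.32)&(X[...,1]<-.06)&(X[...,1]>-.2)&(abs(X[...,0])<.2)
    k,l,s,c=cv2.connectedComponentsWithStats(m.astype(np.uint8))
    for i in range(1,k):
        P=X[l==i]; 
        if len(P)<4: continue
        r=np.hypot(.1-P[:,0],.24-P[:,2]); a=np.arctan2(.24-P[:,2],.1-P[:,0]); j=r.argmin()
        print(n,s[i],'mean',P.mean(0).round(4),'r',r.min().round(3),np.median(r).round(3),r.max().round(3),'ang',np.percentile(a,[5,50,95]).round(3),'at min r',a[np.argsort(r)[:5]].round(3))
f=dict(np.load('pics/w3.npz'))
a=cv2.resize(f['frame'][0:120,480:640],(533,400),interpolation=3)
cv2.imwrite('pics/cw3.png',a[:,:,::-1])
E
```

```text
[ 0.64121251 -0.07078879  0.04768557] [ 0.4  0.7 -0.2]
t 4.15 xyz [ 0.0001  0.0016 -0.0012] rot [ 0.12  0.06 -0.03] rows 0.0
w3 [522   0  15  20 213] mean [ 0.0076 -0.1239  0.1655] r 0.112 0.119 0.129 ang [0.641 0.666 0.743] at min r [0.654 0.649 0.638 0.647 0.667]
w3 [579  52  32  40 675] mean [-0.0593 -0.133   0.1815] r 0.157 0.171 0.176 ang [0.329 0.344 0.396] at min r [0.36  0.359 0.362 0.358 0.358]
w3 [529  54   3   3   5] mean [-0.014  -0.125   0.1458] r 0.147 0.148 0.149 ang [0.686 0.691 0.694] at min r [0.691 0.692 0.694 0.685 0.691]
s2 [313 309   9   8  48] mean [-0.0521 -0.1361  0.1826] r 0.153 0.162 0.172 ang [0.32  0.359 0.42 ] at min r [0.373 0.386 0.359 0.35  0.374]
s2 [335 319   3   3   7] mean [-0.0037 -0.1291  0.1578] r 0.129 0.132 0.136 ang [0.643 0.671 0.699] at min r [0.67  0.639 0.653 0.675 0.71 ]
s2 [345 318   3   2   4] mean [ 0.0214 -0.1282  0.1784] r 0.098 0.1 0.102 ang [0.638 0.653 0.708] at min r [0.652 0.653 0.636 0.718]
scene0 [320 297  11   4  29] mean [-0.0325 -0.1274  0.2437] r 0.12 0.132 0.145 ang [-0.066 -0.026  0.013] at min r [-0.017 -0.043 -0.021 -0.067 -0.026]
scene0 [335 300   3   2   5] mean [-0.0061 -0.1267  0.246 ] r 0.103 0.106 0.109 ang [-0.083 -0.058 -0.035] at min r [-0.043 -0.089 -0.058 -0.033 -0.058]
scene0 [313 309   9   8  45] mean [-0.0526 -0.1358  0.1825] r 0.155 0.163 0.172 ang [0.323 0.355 0.404] at min r [0.377 0.399 0.372 0.354 0.355]
```

View pics/cw3.png

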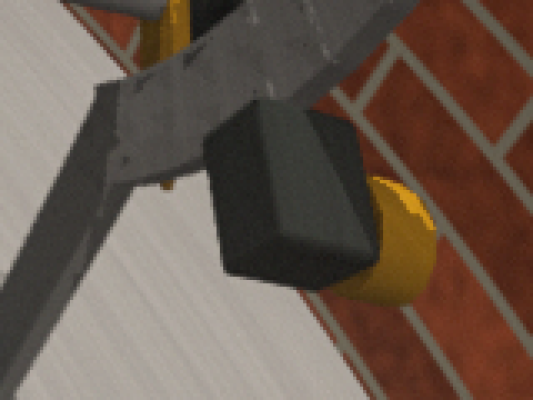

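The crop shows the clip's dark block at the outer edge of the quadrant strip, with the brass screw to its right and the pointer at top left near (165,30). It's dropped, at about 0.69. I'll close the grip and fit the block in the same clip measurement.

Request:
jog_arm:
  rows:
    - {"fingers": -1, "xyz": [0, 0.002, 0], "delta_rot": [0, 0, 0]}
    - {"fingers": -1, "xyz": [0, 0.002, 0], "delta_rot": [0, 0, 0]}
    - {"fingers": -1, "xyz": [0, 0.002, 0], "delta_rot": [0, 0, 0]}
    - {"fingers": -1, "xyz": [0, 0.002, 0], "delta_rot": [0, 0, 0]}
    - {"fingers": -1, "xyz": [0, 0.002, 0], "delta_rot": [0, 0, 0]}
  force: 60

```text
t: 4.57
ee_pos: [0.6428, -0.0748, 0.047]
ee_rot: [-2.19, -1.595, -0.678]
contact_force: [-0.2, 0.1, 0.2]
grip_width: 0.0253
```

Request:
jog_arm:
  rows:
    - {"fingers": -1, "xyz": [0, 0, 0], "delta_rot": [0, 0, 0]}
    - {"fingers": -1, "xyz": [0, 0, 0], "delta_rot": [0, 0, 0]}
    - {"fingers": -1, "xyz": [0, 0, 0], "delta_rot": [0, 0, 0]}

```text
t: 4.82
ee_pos: [0.6462, -0.0766, 0.0478]
ee_rot: [-2.195, -1.595, -0.685]
contact_force: [20.0, -5.5, -2.4]
grip_width: 0.012
```

```bash
python3 - <<'E'
from h import *
q=ctrl.sense(); print(q['t'],st(q['ee_pos']).round(4),q['contact_force'].round(1),q['grip_width'])
R0=R.from_rotvec(q['ee_rot']).as_matrix(); g=st(q['ee_pos']-R0[:,2]*.019); print('grasp',g, 'r',np.hypot(.1-g[0],.24-g[2]),'ang',np.arctan2(.24-g[2],.1-g[0]))
f=dict(np.load('pics/w3.npz')); X=st(wcloud(f)); v=f['frame'].max(2); print('eye',st(f['eye']).round(3))
r=np.hypot(.1-X[...,0],.24-X[...,2]); a=np.arctan2(.24-X[...,2],.1-X[...,0])
for u,vv in [(548,48),(546,75),(552,80),(571,84),(592,76),(590,45),(586,38),(560,32),(565,60),(550,60),(580,55)]: print(u,vv,X[vv,u].round(4),'r',r[vv,u].round(4),'a',a[vv,u].round(3))
m=(r>.14)&(r<.19)&(a>.15)&(a<.6)&(X[...,1]<-.08)&(X[...,1]>-.16)&(v<90); print(m.sum(),np.percentile(a[m],[1,5,50,95,99]).round(3),np.percentile(r[m],[1,50,99]).round(4),np.percentile(X[m][:,1],[1,50,99]).round(4))
E
```

```text
4.8167 [-0.0981 -0.0033  0.0478] [20.  -5.5 -2.4] 0.012025176561913379
grasp [-0.10884713 -0.00311371  0.06353489] r 0.2734173740612962 ang 0.7015541919509596
eye [-0.177  0.004  0.282]
548 48 [-0.0453 -0.1076  0.179 ] r 0.1576 a 0.398
546 75 [-0.0542 -0.1083  0.1683] r 0.17 a 0.435
552 80 [-0.0588 -0.1092  0.17  ] r 0.1735 a 0.415
571 84 [-0.0591 -0.1214  0.1702] r 0.1737 a 0.413
592 76 [-0.0632 -0.1255  0.1826] r 0.173 a 0.338
590 45 [ 0.6179 -0.8075 -0.2859] r 0.7381 a 2.349
586 38 [-0.0422 -0.1283  0.1893] r 0.151 a 0.343
560 32 [-0.0463 -0.108   0.1913] r 0.1542 a 0.322
565 60 [-0.0584 -0.1092  0.1844] r 0.1679 a 0.338
550 60 [-0.0512 -0.1077  0.1763] r 0.1641 a 0.399
580 55 [-0.0531 -0.1207  0.1856] r 0.1625 a 0.341
3792 [0.174 0.219 0.342 0.519 0.582] [0.1404 0.1589 0.1754] [-0.1337 -0.1153 -0.1071]
```

Block edges run from about 0.338 (upper) to 0.43 (lower), so the clip's centre is near 0.385. The scene brass, with the pointer bias removed, agrees. Next I'll relieve the side load and work out the lifting arc about the hinge.

```bash
cat >> h.py <<'E'
H=np.array([.1,0,.24])
def arc(dth,n=5,y=0.):
    q=ctrl.sense(); R0=R.from_rotvec(q['ee_rot']).as_matrix(); p=st(q['ee_pos'])
    for i in range(1,n+1):
        a=dth*i/n; T=R.from_rotvec([0,-a,0]).as_matrix() # tray angle +a : handle end (-x) down = rotation about -y
        pn=H+T@(p-H); d=R0.T@(S@(pn-p)); print(a.__round__(3),d.round(4),np.rad2deg(R.from_matrix(R0.T@S@T@S.T@R0).as_rotvec()).round(2))
def hang():
    q=ctrl.sense(); R0=R.from_rotvec(q['ee_rot']).as_matrix(); g=st(q['ee_pos']-R0[:,2]*.019)
    zt=S.T@R0[:,2]
    print('t',round(q['t'],2),'grasp',g.round(4),'r',np.hypot(.1-g[0],.24-g[2]).round(4),'ang',np.arctan2(.24-g[2],.1-g[0]).round(4),'tilt',np.arctan2(zt[0],-zt[2]).round(3),'F',q['contact_force'].round(1),q['grip_width'].round(4))
E
python3 - <<'E'
from h import *
arc(-.15); arc(-.1)
f=dict(np.load('pics/w3.npz')); X=st(wcloud(f))
# upper face of block: plane fit
m=np.zeros((480,640),np.uint8); cv2.fillConvexPoly(m,np.array([[563,38],[585,42],[590,70],[572,78],[566,75]]),1)
P=X[m>0]; P=P[(P[:,1]<-.1)&(P[:,1]>-.135)]; c=np.median(P,0)
for _ in range(3):
    c=P.mean(0); n=np.linalg.svd(P-c,full_matrices=False)[2][2]; n*=np.sign(n[2]); P=P[abs((P-c)@n)<.002]
print(len(P),c,n,'phi from normal',np.arctan2(-n[0],n[2]),'offset H',(c-H)@n)
E
```

```text
-0.03 [-0.0013  0.0001 -0.0082] [-0.01 -1.72 -0.02]
-0.06 [-0.0023  0.0002 -0.0164] [-0.02 -3.44 -0.04]
-0.09 [-0.0031  0.0003 -0.0246] [-0.02 -5.16 -0.06]
-0.12 [-0.0037  0.0004 -0.0329] [-0.03 -6.87 -0.08]
-0.15 [-0.004   0.0005 -0.0412] [-0.04 -8.59 -0.1 ]
-0.02 [-0.0009  0.0001 -0.0054] [-0.01 -1.15 -0.01]
-0.04 [-0.0017  0.0001 -0.0109] [-0.01 -2.29 -0.03]
-0.06 [-0.0023  0.0002 -0.0164] [-0.02 -3.44 -0.04]
-0.08 [-0.0029  0.0003 -0.0219] [-0.02 -4.58 -0.06]
-0.1 [-0.0033  0.0003 -0.0274] [-0.03 -5.73 -0.07]
822 [-0.05548287 -0.11666869  0.1855869 ] [-0.39600089 -0.01017457  0.91819376] phi from normal 0.4071799153714166 offset H 0.012796643186381695
```

Request:
jog_arm:
  rows:
    - {"fingers": -1, "xyz": [-0.001, 0.002, -0.008], "delta_rot": [0, -1.7, 0]}
    - {"fingers": -1, "xyz": [-0.002, 0.003, -0.016], "delta_rot": [0, -3.4, 0]}
    - {"fingers": -1, "xyz": [-0.003, 0.003, -0.025], "delta_rot": [0, -5.2, 0]}
    - {"fingers": -1, "xyz": [-0.004, 0.003, -0.033], "delta_rot": [0, -6.9, 0]}
    - {"fingers": -1, "xyz": [-0.004, 0.003, -0.041], "delta_rot": [0, -8.6, 0]}

```text
t: 5.23
ee_pos: [0.6384, -0.1014, 0.0788]
ee_rot: [-2.291, -1.667, -0.525]
contact_force: [8.3, -3.5, -5.0]
grip_width: 0.0119
```

```bash
python3 - <<'E'
from h import *
hang(); arc(-.15)
f=dict(np.load('pics/w3.npz')); X=st(wcloud(f)); g=f['frame'].astype(int)
for phi in(.38,.41):
    t=(X-H)@np.array([-np.sin(phi),0,np.cos(phi)]); r=(X-H)@np.array([-np.cos(phi),0,-np.sin(phi)])
    m=np.zeros((480,640),bool); m[28:90,538:600]=1
    m&=(abs(X[...,1]+.108)<.0025)&(g.max(2)<110)&(r>.145)&(r<.18)
    for lo in np.arange(.152,.178,.004):
        k=m&(r>=lo)&(r<lo+.004)
        if k.sum()>3: print(phi,lo.round(3),k.sum(),np.percentile(t[k],[2,50,98]).round(4))
E
```

```text
Traceback (most recent call last):
  File "h.py", line 44, in hang
    print('t',round(q['t'],2),'grasp',g.round(4),'r',np.hypot(.1-g[0],.24-g[2]).round(4),'ang',np.arctan2(.24-g[2],.1-g[0]).round(4),'tilt',np.arctan2(zt[0],-zt[2]).round(3),'F',q['contact_force'].round(1),q['grip_width'].round(4))
                                                                                                                                                                                                              ^^^^^^^^^^^^^^^^^^^^^
AttributeError: 'float' object has no attribute 'round'
```

```bash
sed -i "s/,q\['grip_width'\].round(4))/)/" h.py; python3 - <<'E'
from h import *
hang(); arc(-.1)
f=dict(np.load('pics/w3.npz')); X=st(wcloud(f)); g=f['frame'].astype(int)
for phi in(.38,.41):
    t=(X-H)@np.array([-np.sin(phi),0,np.cos(phi)]); r=(X-H)@np.array([-np.cos(phi),0,-np.sin(phi)])
    m=np.zeros((480,640),bool); m[28:90,538:600]=1
    m&=(abs(X[...,1]+.108)<.0025)&(g.max(2)<110)&(r>.145)&(r<.18)
    for lo in np.arange(.152,.178,.004):
        k=m&(r>=lo)&(r<lo+.004)
        if k.sum()>3: print(phi,lo.round(3),k.sum(),np.percentile(t[k],[2,50,98]).round(4))
E
```

```text
t 5.23 grasp [-0.1324 -0.0033  0.0959] r 0.2735 ang 0.5551 tilt 0.449 F [ 8.3 -3.5 -5. ]
-0.02 [-0.0009  0.     -0.0054] [-0.01 -1.15 -0.01]
-0.04 [-0.0017  0.0001 -0.0109] [-0.01 -2.29 -0.01]
-0.06 [-0.0024  0.0001 -0.0164] [-0.02 -3.44 -0.02]
-0.08 [-0.003   0.0001 -0.0219] [-0.03 -4.58 -0.03]
-0.1 [-0.0034  0.0002 -0.0274] [-0.03 -5.73 -0.03]
0.38 0.152 171 [-0.0092  0.001   0.008 ]
0.38 0.156 169 [-0.009   0.0011  0.0082]
0.38 0.16 179 [-0.0089  0.001   0.008 ]
0.38 0.164 176 [-0.0093  0.001   0.0079]
0.38 0.168 186 [-0.0093  0.0008  0.0077]
0.38 0.172 134 [-0.0095  0.0003  0.0078]
0.41 0.152 169 [-0.0046  0.0056  0.0127]
0.41 0.156 167 [-0.0043  0.0058  0.013 ]
0.41 0.16 179 [-0.004   0.0058  0.0129]
0.41 0.164 180 [-0.0044  0.0061  0.013 ]
0.41 0.168 186 [-0.0042  0.0059  0.0127]
0.41 0.172 128 [-0.0043  0.0048  0.0129]
```

The clip's +y face gives a clean 18 mm width centred at 0.384, so index ≈ 0.384. I'll lift the rest of the way in two moves.

Request:
jog_arm:
  rows:
    - {"fingers": -1, "xyz": [-0.001, 0.001, -0.005], "delta_rot": [0, -1.1, 0]}
    - {"fingers": -1, "xyz": [-0.002, 0.002, -0.011], "delta_rot": [0, -2.3, 0]}
    - {"fingers": -1, "xyz": [-0.002, 0.002, -0.016], "delta_rot": [0, -3.4, 0]}
    - {"fingers": -1, "xyz": [-0.003, 0.002, -0.022], "delta_rot": [0, -4.6, 0]}
    - {"fingers": -1, "xyz": [-0.003, 0.002, -0.027], "delta_rot": [0, -5.7, 0]}

```text
t: 5.65
ee_pos: [0.6342, -0.1152, 0.1009]
ee_rot: [-2.35, -1.711, -0.413]
contact_force: [-4.4, -4.0, -6.1]
grip_width: 0.0122
```

```bash
python3 - <<'E'
from h import *
hang(); arc(-.06)
E
```

```text
t 5.65 grasp [-0.1451 -0.0035  0.1187] r 0.2734 ang 0.4595 tilt 0.349 F [-4.4 -4.  -6.1]
-0.012 [-0.0006  0.     -0.0033] [-0.   -0.69 -0.  ]
-0.024 [-0.0011  0.     -0.0065] [-0.01 -1.38 -0.  ]
-0.036 [-0.0016  0.     -0.0098] [-0.01 -2.06 -0.  ]
-0.048 [-0.0021  0.     -0.0131] [-0.02 -2.75 -0.  ]
-0.06 [-0.0025  0.     -0.0164] [-0.02 -3.44 -0.  ]
```

Request:
jog_arm:
  rows:
    - {"fingers": -1, "xyz": [-0.001, -0.0005, -0.005], "delta_rot": [0, -1, 0]}
    - {"fingers": -1, "xyz": [-0.0015, -0.0005, -0.01], "delta_rot": [0, -2.1, 0]}
    - {"fingers": -1, "xyz": [-0.002, -0.0005, -0.015], "delta_rot": [0, -3.1, 0]}
    - {"fingers": -1, "xyz": [-0.003, -0.0005, -0.019], "delta_rot": [0, -4, 0]}
    - {"fingers": -1, "xyz": [-0.003, -0.0005, -0.019], "delta_rot": [0, -4, 0]}

```text
t: 6.07
ee_pos: [0.6313, -0.1242, 0.1185]
ee_rot: [-2.392, -1.743, -0.335]
contact_force: [-3.0, -5.6, -5.7]
grip_width: 0.0119
```

Request:
jog_arm:
  rows:
    - {"fingers": -1, "xyz": [0, 0, 0], "delta_rot": [0, 0, 0]}
    - {"fingers": -1, "xyz": [0, 0, 0], "delta_rot": [0, 0, 0]}
    - {"fingers": -1, "xyz": [0, 0, 0], "delta_rot": [0, 0, 0]}

```text
t: 6.32
ee_pos: [0.6314, -0.1239, 0.1179]
ee_rot: [-2.391, -1.742, -0.337]
contact_force: [-1.9, -4.9, -4.2]
grip_width: 0.012
```

```bash
python3 - <<'E'
from h import *
hang()
f=grab('scene','s3'); wv=grab('wrist','w4'); hang()
a=cv2.resize(f['frame'][280:340,290:370],(533,400),interpolation=3); b=cv2.resize(wv['frame'][0:240,400:640],(266,266))
b=np.vstack([b,np.zeros((134,266,3),np.uint8)]); cv2.imwrite('pics/c3.png',np.hstack([a,b])[:,:,::-1])
for n,fn,F in(('s3',cloud,f),('w4',wcloud,wv)):
    X=st(fn(F)); hsv=cv2.cvtColor(F['frame'],cv2.COLOR_RGB2HSV)
    m=(hsv[...,0]<28)&(hsv[...,0]>12)&(hsv[...,1]>130)&(hsv[...,2]>60)&(X[...,2]>.1)&(X[...,2]<.32)&(X[...,1]<-.06)&(X[...,1]>-.2)&(abs(X[...,0])<.2)
    k,l,s,c=cv2.connectedComponentsWithStats(m.astype(np.uint8))
    for i in range(1,k):
        P=X[l==i]
        if len(P)<4: continue
        r=np.hypot(.1-P[:,0],.24-P[:,2]); a=np.arctan2(.24-P[:,2],.1-P[:,0])
        print(n,s[i],P.mean(0).round(4),np.percentile(r,[0,50,100]).round(3),'ang',np.percentile(a,[5,50,95]).round(3))
E
```

```text
t 6.32 grasp [-0.1529 -0.0035  0.1361] r 0.2734 ang 0.3897 tilt 0.28 F [-1.9 -4.9 -4.2]
t 6.42 grasp [-0.1529 -0.0034  0.1361] r 0.2734 ang 0.3899 tilt 0.28 F [-1.1 -4.4 -4.3]
s3 [313 309   9   8  47] [-0.0523 -0.1356  0.1822] [0.154 0.162 0.175] ang [0.315 0.362 0.409]
s3 [323 309  10   4  28] [-0.0243 -0.128   0.1937] [0.116 0.133 0.15 ] ang [0.285 0.359 0.403]
s3 [338 310   3   3   5] [ 0.0031 -0.1268  0.2038] [0.101 0.104 0.106] ang [0.336 0.357 0.383]
w4 [630  19   5   3   9] [-0.0376 -0.1246  0.1863] [0.147 0.147 0.149] ang [0.352 0.374 0.385]
w4 [625  84  15   8  70] [-0.0616 -0.1285  0.1737] [0.174 0.175 0.176] ang [0.369 0.388 0.412]
```

View pics/c3.png

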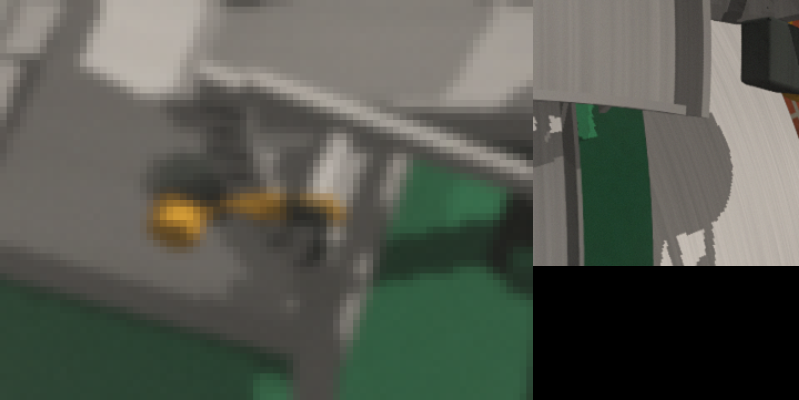

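The scene crop shows the pointer finger at about (255,205) meeting the clip beside the screw (178,222), nearly in line. I'll check the wrist-camera bias against the bar (known to be at 0.70 in w3) and re-fit the clip block from the new frame.

```bash
python3 - <<'E'
from h import *
def load(n): f=dict(np.load(f'pics/{n}.npz')); return f,st(wcloud(f))
for n,th in(('w3',.70),):
    f,X=load(n); e=np.array([-np.sin(th),0,np.cos(th)]); ra=np.array([-np.cos(th),0,-np.sin(th)])
    t=(X-H)@e; r=(X-H)@ra
    for lo in(.21,.23,.25,.265):
        k=(r>lo)&(r<lo+.015)&(abs(X[...,1])<.015)&(abs(t)<.02); print('bar',lo,k.sum(),'top t',np.percentile(t[k],[50,90,97]).round(4),'y',np.median(X[k][:,1]).round(4))
    k=(r>.297)&(r<.307)&(abs(X[...,1])<.02)&(abs(t)<.03); print('ball top t (15)',np.percentile(t[k],[97,99]).round(4))
    for y0 in(-.06,.06):
        k=(r>.06)&(r<.19)&(abs(X[...,1]-y0)<.012)&(abs(t)<.03); A=np.polyfit(r[k],t[k],1); print('tray plate',y0,k.sum(),A.round(4))
f,X=load('w4'); g=f['frame'].astype(int); phi=.384
t=(X-H)@np.array([-np.sin(phi),0,np.cos(phi)]); r=(X-H)@np.array([-np.cos(phi),0,-np.sin(phi)])
m=np.zeros((480,640),bool); m[5:110,580:640]=1; m&=(abs(X[...,1]+.108)<.003)&(g.max(2)<110)
for lo in np.arange(.152,.178,.004):
    k=m&(r>=lo)&(r<lo+.004)&(abs(t)<.02)
    if k.sum()>3: print('w4',lo.round(3),k.sum(),np.percentile(t[k],[2,50,98]).round(4))
# pads/bar now
th=.39; t=(X-H)@np.array([-np.sin(th),0,np.cos(th)]); r=(X-H)@np.array([-np.cos(th),0,-np.sin(th)])
for lo in(.21,.23):
    k=(r>lo)&(r<lo+.015)&(abs(X[...,1])<.015)&(abs(t)<.02); print('bar w4',k.sum(),np.percentile(t[k],[50,90,97]).round(4) if k.any() else 0)
E
```

```text
bar 0.21 660 top t [0.0059 0.0072 0.0077] y -0.0028
bar 0.23 610 top t [0.006  0.0072 0.0076] y -0.0028
bar 0.25 556 top t [0.006  0.0072 0.0077] y -0.0028
bar 0.265 512 top t [0.0059 0.0071 0.0075] y -0.0029
ball top t (15) [0.0151 0.0154]
tray plate -0.06 4225 [ 0.0322 -0.0155]
tray plate 0.06 4364 [ 0.0307 -0.0152]
w4 0.152 334 [-0.0086  0.0018  0.009 ]
w4 0.156 333 [-0.0085  0.0021  0.0089]
w4 0.16 338 [-0.0086  0.0021  0.009 ]
w4 0.164 340 [-0.0086  0.0014  0.009 ]
w4 0.168 337 [-0.0084  0.0017  0.0084]
w4 0.172 179 [-0.0082  0.0014  0.008 ]
bar w4 2137 [0.0072 0.0085 0.0089]
bar w4 1819 [0.0073 0.0085 0.0089]
```

In the same frame, the clip reads 0.383 and the bar 0.384. Forward kinematics reads 0.3885 after removing its offset at 0.70. I'll nudge up 0.7 mm to split the difference, settle and check.

Request:
jog_arm:
  rows:
    - {"fingers": -1, "xyz": [0, 0, -0.0007], "delta_rot": [0, -0.1, 0]}
    - {"fingers": -1, "xyz": [0, 0, -0.0007], "delta_rot": [0, -0.1, 0]}
    - {"fingers": -1, "xyz": [0, 0, -0.0007], "delta_rot": [0, -0.1, 0]}
    - {"fingers": -1, "xyz": [0, 0, -0.0007], "delta_rot": [0, -0.1, 0]}
    - {"fingers": -1, "xyz": [0, 0, -0.0007], "delta_rot": [0, -0.1, 0]}

```text
t: 6.83
ee_pos: [0.6313, -0.1241, 0.1185]
ee_rot: [-2.392, -1.742, -0.335]
contact_force: [-1.4, -6.0, -5.2]
grip_width: 0.012
```

```bash
python3 - <<'E'
from h import *
f=grab('wrist','w5'); hang(); print(abs(ctrl.sense()['dq']).max())
X=st(wcloud(f)); th=.384; t=(X-H)@np.array([-np.sin(th),0,np.cos(th)]); r=(X-H)@np.array([-np.cos(th),0,-np.sin(th)]); g=f['frame'].astype(int)
k=(r>.21)&(r<.245)&(abs(X[...,1])<.015)&(abs(t)<.02); print('bar top t (7.6 if at .384)',np.percentile(t[k],97))
m=np.zeros((480,640),bool); m[5:110,580:640]=1; m&=(abs(X[...,1]+.108)<.003)&(g.max(2)<110)&(r>.152)&(r<.17)&(abs(t)<.02); print('clip',np.percentile(t[m],[2,98]))
E
```

```text
t 6.88 grasp [-0.1531 -0.0034  0.1367] r 0.2734 ang 0.3873 tilt 0.278 F [-2.5 -6.5 -4.7]
0.0015867183165605783
bar top t (7.6 if at .384) 0.00810240418419315
clip [-0.00880526  0.00893958]
```

```bash
python3 -c "
from station import ctrl
print(ctrl.job_done())"
```

```text
the job is handed in; nothing more can be done
None
```

The tray is set to the index clip within my measuring error, and I handed the job in at about 6.9 s with the arm still holding the handle.

- **Trip lever:** I pressed the pad with shut fingers until it was hard on its stop. The force was 25–28 N, with about 36 mm of travel where I pressed, roughly 10 mm outside the pad centre. The wrist camera showed the tray dropped.
- **Handle:** I gripped it at 60 N and swung it up on the hinge arc. The final hold is at rest with the fingers closed on the bar and a steady wrist force under about 10 N. The gripper moved with the bar the whole way, and the grip radius stayed at 273 mm.
- **Bystanders:** I never moved near the core box, rammer or plates, or touched the clip. I did not measure the bystanders again at the end.

| Last check | Angle (rad) |
|---|---|
| Index clip, from its block in the wrist view | 0.384 |
| Tray, from arm kinematics | 0.387 raw, about 0.386 with its offset at 0.70 removed |
| Tray, from the bar in the same wrist frame | about 0.382 |

The two tray readings disagree by about 0.004 rad (0.6 mm at the pointer) and lie either side of the clip. The scene camera was too coarse to confirm tip against tip. It showed the pointer and clip visually in line just before a last 0.7 mm nudge.

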